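# Snap the cap onto the solvent tin and keep it pressed

### The arm

A 6-joint arm with a two-finger parallel gripper is mounted at the origin on the work surface. World frame = base frame: x ahead of the robot, y to its left, z up, the work surface at z = 0. Lengths are in m, angles in degrees, forces in N, time in s.
With the tool pointing down it reaches from about 0.325 to 0.775 m from the base axis. Payload 5.5 kg.
Tool frame: the origin (TCP) lies at the very end of the fingers, on their centre line; the grasp point (between the pads) lies 19 mm behind it; z points along the fingers, y is the direction in which the jaws open and shut (so a half turn about z gives the same grasp; the last joint's range is limited). The gripper opens to 85 mm and grips with 20 to 120 N. Pads are 22 mm wide; open, the fingers measure 114 mm over their backs; the gripper's body (76 mm by 85 mm) begins 54 mm behind the grasp point. The pads swing forward as they close: fully open they stand 13 mm farther back than shut.
Start: joints at [-72.577, 5.22, 70.514, -0, 104.267, -3.249], TCP at [0.212, -0.561, 0.231] pointing down, gripper open.
Joint ranges: [-164.24, 164.24], [-49.07, 125.15], [9.68, 141.18], [-86.29, 266.29], [3.28, 154.24], [-151.56, 151.56]. Speed limits (degrees/s): [147.25, 147.25, 172.46, 180, 180, 180].

### API

Orientations are given as [roll, pitch, yaw] about the fixed x, y, z axes, in that order (R = Rz(yaw) Ry(pitch) Rx(roll)).
In Python, from station import manip gives the robot as it stands. The module is installed in compiled form; this text tells all that it offers.
- The arm moves only by the shell command python3 -m jog 'ROWS' [OPENING]. ROWS is JSON, a list of rows, each an object with "offset": the shift along the tool's x, y, z in m, a list of three; "yaw": the turn about the tool's z in rad. In form: [{"offset": [dx, dy, dz], "yaw": yaw}, ...]. A call has exactly 5 rows; each row is the pose to reach, as a shift and turn from the pose measured when the call began, along the tool's axes at that moment; what a row does not reach only later rows make up. A row lasts 1/8 s, in which the tool goes at most 62.5 mm and 10.7 degrees, less where a joint would pass 70% of its speed; a pose out of reach is approached as far as the arm can. A call with a gripper value outside its range is refused whole. OPENING is the closure, from -1 (fully open) to 1 (shut), set as the call begins (- or left out, the last holds). The fingers move at their own pace and stop on an object; the grip force is fixed at half the most. Time passes only in rows, so rows that repeat a pose let the fingers close, or fill a call up. It gives the time, the measured TCP pose, the force and the opening at its end, in the units of the state.
- manip.sense(): the state, without advancing time (a new reading comes with each control period).
- manip.get_image(name): name is "scene" or "top" or "wrist"; returns the picture (420x560x3 uint8, red, green, blue); there is no depth.
- manip.calibration(name): a dict with "K" (3x3 intrinsics, pixels), "dist_coeffs" ([k1, k2, p1, p2, k3] as OpenCV has them; the pictures are not rectified), "view" (4x4, takes a point from world to camera coordinates). Camera axes: x right, y down, z forward; pixel columns grow to the right and rows downward; lengths in m; the calibration is good to about 2 mm. A picture is of the moment at which its call begins: read the wrist's pose just before it. calibration takes no time and is no camera call; for the wrist camera it gives the pose at the moment of the call.
- manip.finish_job(): hands the job in, once; it reports no verdict.
The state is a dict: "time_s": time; "q": joint angles; "dq": joint speeds; "joint_efforts": joint torques, N m; "eef_pos": TCP position; "eef_rot": TCP orientation; "force": force on the tool from outside, world axes, zero at the start; "torque": the same for the moment, N m; "opening": finger opening in m.
Only numpy, scipy, OpenCV 4.12 (cv2) and the standard library are available. Lean on these libraries where they do the work, as an engineer would, in place of code of your own. Each camera call takes 0.05 s, during which the arm holds its last target. There are 200 camera calls.

### The job

Pick up the small press-on cap and push it down on the open neck of the solvent tin until it clicks past the bead and sits fully home, then carry on pressing. Finish while still holding the cap firmly pressed down on the neck: do not let go. Leave the wider cap and everything else on the table where it is.

Things in the scene. Friction and masses are not known exactly. Their poses are not given: they have to be found in the camera images.
- cap_center (a point): Small black plastic cap, mouth down on the table, z up, 40 g. Point on its axis, half-way up (21.5 mm above its underside). Round skirt 50 mm across, 21 mm high; on it a ribbed grip 30 mm across, 22 mm high, so a flat 10 mm shoulder lies 0.5 mm below this point. Pinch the grip from above, any direction; fingertips may push on the shoulder. Mouth 33 mm wide, hollow 17.5 mm deep.
- neck_top (a point): Centre of the top of the steel neck on the blue oblong tin (66 x 116 mm, 165 mm high; heavy, does not shift); z up. Neck 30 mm wide, tapered to 24, 24 mm high. The cap goes over it: sprung beads resist from 4 mm down, peak about 10 N at 6 mm, then the force drops to near nothing; press on, it snaps in from 14 mm and is home at 17.5 mm (cap centre 4 mm above this point); hold it with about 10 N.
- wide_cap_center (a point): A wider, lower black cap from another tin (skirt 70 mm across, grip 42 mm across, 36 mm high): leave it alone. The point is on its axis, half-way up. It and the small cap may stand in each other's place.
- tape: Roll of masking tape lying flat, 96 mm across, 24 mm high; bystander. Origin at the centre of its underside.
- screwdriver: Screwdriver 190 mm long lying on the table along its x axis; bystander.
- filler_jar: Jar of filler, 64 mm across, 85 mm high; bystander. Origin at the centre of its underside.
- brush: Paint brush 200 mm long lying on the table along its x axis; bystander.
- scraper: Scraper 200 mm long lying on the table along its x axis; bystander.
- paint_can: Round paint can 86 mm across, 100 mm high; bystander. Origin at the centre of its underside.
Mind the look-alikes: they are no part of the job. Leave any pink, red or white look-alike of the part that bears cap_center alone.

How it is judged:
By the outcome, as a careful person would: the job done as asked, in the order asked, and still so for the second after the job is handed in, while the arm keeps its last pose, push and grip.
It also fails if it takes over 64 s, if anything falls off the work surface, if the arm or the gripper's body presses on something with over 40 N, if the wrist force passes 120 N, or if a joint passes its speed limit or range.

## Working session

There is one attempt and no reset: what is moved stays moved. The work goes in short steps, Python scripts to look and compute and a shell command to move; the robot and the scene stay as the last step left them, time stands still between calls to the robot, and variables do not carry over. Pictures are saved under pics/ and viewed, about 8 in all and at most 12, crops included, and the job is handed in when it is done.

```bash
mkdir -p pics; cat > h.py <<'E'
import numpy as np, cv2
from station import manip
def ray(name,uv,cal=None):
    c=cal or manip.calibration(name)
    K=np.array(c["K"],float);d=np.array(c["dist_coeffs"],float);V=np.array(c["view"],float)
    p=cv2.undistortPoints(np.array([[uv]],float),K,d)[0,0]
    R=V[:3,:3];return -R.T@V[:3,3], R.T@np.array([p[0],p[1],1.])
def onz(name,uv,z,cal=None):
    o,d=ray(name,uv,cal);return o+d*(z-o[2])/d[2]
def proj(name,P,cal=None):
    c=cal or manip.calibration(name);V=np.array(c["view"],float)
    r,_=cv2.Rodrigues(V[:3,:3])
    return cv2.projectPoints(np.array(P,float).reshape(-1,1,3),r,V[:3,3],np.array(c["K"],float),np.array(c["dist_coeffs"],float))[0][:,0]
def shot(name,f):
    cal=manip.calibration(name);im=manip.get_image(name)
    cv2.imwrite(f,cv2.cvtColor(im,cv2.COLOR_RGB2BGR));return im,cal
E
python3 - <<'E'
from h import *
for n in("scene","top"):
    im,c=shot(n,f"pics/{n}0.png"); print(n,np.round(ray(n,(280,210))[0],3),np.round(c["K"],0).tolist())
print(manip.sense())
E
```

```text
scene [ 1.105 -0.633  0.753] [[455.0, 0.0, 284.0], [0.0, 455.0, 206.0], [0.0, 0.0, 1.0]]
top [0.416 0.017 1.198] [[468.0, 0.0, 288.0], [0.0, 468.0, 212.0], [0.0, 0.0, 1.0]]
{'time_s': 0.1, 'q': array([-7.25750173e+01,  5.26113813e+00,  7.05765862e+01,  9.30026432e-04,
        1.04267261e+02, -3.25017075e+00]), 'dq': array([ 0.04868455, -0.03644954, -0.13298979,  0.01194312,  0.00693097,
        0.01620896]), 'joint_efforts': array([ 3.32844545e-03, -4.60220003e+01, -4.19217396e+01,  4.20457729e-05,
        1.06945192e-02, -1.02226332e-05]), 'eef_pos': array([ 0.21175215, -0.56111408,  0.23022363]), 'eef_rot': array([-1.79895235e+02, -6.85250178e-03,  2.06753756e+01]), 'force': array([-0.03176441,  0.10889177,  0.61222183]), 'torque': array([-0.00905971,  0.00957576,  0.00441127]), 'opening': 0.08546294445994686}
```

View pics/scene0.png

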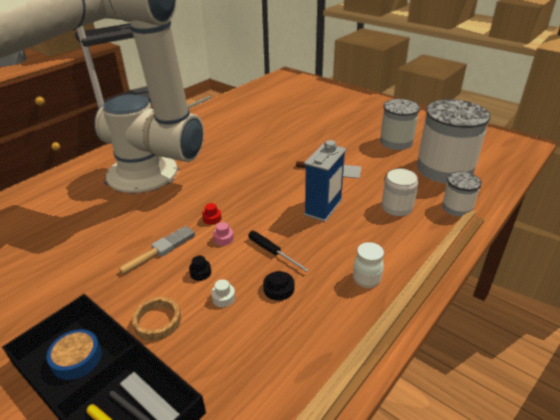

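View pics/top0.png

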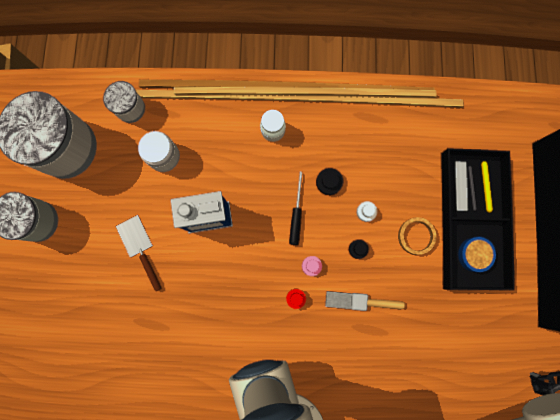

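The top view shows the small black cap at (359,249), the wide cap at (330,181), and the tin's neck near (184,210) with a handle beside it at about (205,207). Coloured look-alikes stand near the cap. Next I measure these.

```bash
python3 - <<'E'
from h import *
T=cv2.imread("pics/top0.png");S=cv2.imread("pics/scene0.png")
for n,im,b in(("top",T,(335,225,385,275)),("scene",S,(180,250,220,285)),("top",T,(305,160,355,205))):
    x0,y0,x1,y1=b
    m=(im[y0:y1,x0:x1].max(2)<60).astype(np.uint8)
    k,l,s,c=cv2.connectedComponentsWithStats(m)
    i=1+np.argmax(s[1:,4]);u=c[i]+[x0,y0];print(n,s[i],u,np.round(onz(n,u,.02),4),np.round(onz(n,u,.043),4))
a=cv2.resize(T[180:240,160:245],None,fx=4.7,fy=4.7,interpolation=cv2.INTER_CUBIC)
b=cv2.resize(S[130:220,295:355],None,fx=6,fy=6,interpolation=cv2.INTER_CUBIC)
h=max(a.shape[0],b.shape[0]);o=np.zeros((h,a.shape[1]+b.shape[1],3),np.uint8);o[:a.shape[0],:a.shape[1]]=a;o[:b.shape[0],a.shape[1]:]=b
cv2.imwrite("pics/tin.png",o);print(o.shape)
for z in(.165,.189):
    p=onz("top",(184,210),z);print(z,p,proj("scene",p))
E
```

```text
top [ 14  15  20  19 289] [358.25951557 248.94117647] [ 0.4681 -0.1797  0.02  ] [ 0.4671 -0.1759  0.043 ]
scene [ 10   6  21  25 390] [199.37179487 268.43333333] [ 0.4726 -0.1831  0.02  ] [ 0.4924 -0.1972  0.043 ]
top [ 11   8  27  27 555] [329.12792793 181.26666667] [ 0.6396 -0.1034  0.02  ] [ 0.6352 -0.1011  0.043 ]
(540, 760, 3)
0.165 [0.53860665 0.2341368  0.165     ] [[330.63701749 150.20571749]]
0.189 [0.53576346 0.22910061 0.189     ] [[329.04085039 142.40647351]]
```

View pics/tin.png

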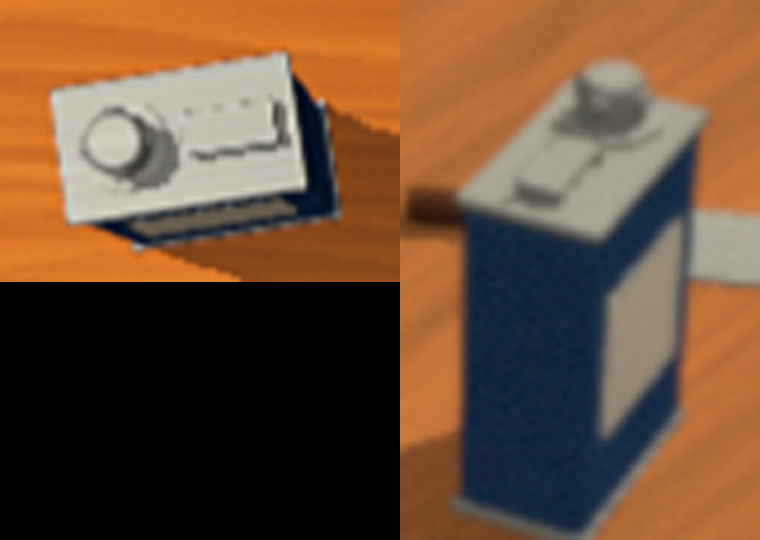

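Casting the neck's top-view pixel onto z = 0.189 and reprojecting it into the scene view lands within about 1 px. So the neck top is near (0.536, 0.229, 0.189), and the cap is near (0.469, -0.179). I'll move above the cap and turn the jaws to yaw ≈ 90.

```bash
python3 -m jog '[{"offset":[0.049,-0.035,0],"yaw":-0.15},{"offset":[0.098,-0.07,0],"yaw":-0.3},{"offset":[0.147,-0.105,0],"yaw":-0.45},{"offset":[0.196,-0.14,0],"yaw":-0.6},{"offset":[0.245,-0.175,0],"yaw":-0.75}]' -0.3; python3 - <<'E'
from h import *
from scipy.spatial.transform import Rotation as R
open('h.py','a').write('''
from scipy.spatial.transform import Rotation as Rot
def rel(P,yaw=None):
    s=manip.sense();R=Rot.from_euler('xyz',s["eef_rot"],degrees=True).as_matrix()
    print("t",round(s["time_s"],2),"pos",s["eef_pos"].round(4),"rot",s["eef_rot"].round(2),"F",s["force"].round(2),"open",round(s["opening"],4))
    print("offset",(R.T@(np.array(P)-s["eef_pos"])).round(4), "" if yaw is None else "yaw %.3f"%-np.radians(yaw-s["eef_rot"][2]))
''')
E
python3 -c "
from h import *
rel([.469,-.179,.2],90)"
```

```text
time_s: 0.72
eef_pos: [0.3798, -0.3091, 0.2301]
eef_rot: [-179.9, -0.1, 63.9]
force: [0.9, -0.4, 0.1]
opening: 0.0554
t 0.72 pos [ 0.3798 -0.3091  0.2301] rot [-1.7991e+02 -8.0000e-02  6.3910e+01] F [ 0.91 -0.38  0.06] open 0.0554
offset [0.156  0.0229 0.0303] yaw -0.455
```

```bash
python3 -m jog '[{"offset":[0.05,0.007,0.01],"yaw":-0.15},{"offset":[0.1,0.015,0.02],"yaw":-0.3},{"offset":[0.156,0.023,0.03],"yaw":-0.455},{"offset":[0.156,0.023,0.03],"yaw":-0.455},{"offset":[0.156,0.023,0.03],"yaw":-0.455}]' -0.4; python3 - <<'E'
from h import *
rel([.469,-.179,.1],90)
im,c=shot("wrist","pics/w1.png");np.savez("w1.npz",**{k:c[k] for k in c})
print(ray("wrist",(280,210),c)[0],proj("wrist",[.469,-.179,.043],c))
E
```

```text
time_s: 1.35
eef_pos: [0.4688, -0.1792, 0.2001]
eef_rot: [-179.9, -0.1, 90.0]
force: [-1.3, 0.0, 0.6]
opening: 0.0598
t 1.35 pos [ 0.4688 -0.1792  0.2001] rot [-1.799e+02 -1.100e-01  8.995e+01] F [-1.28  0.04  0.56] open 0.0598
offset [-0.      0.0004  0.1001] yaw -0.001
[ 0.46935887 -0.10475082  0.34422165] [[275.98546069 194.59512822]]
```

View pics/w1.png

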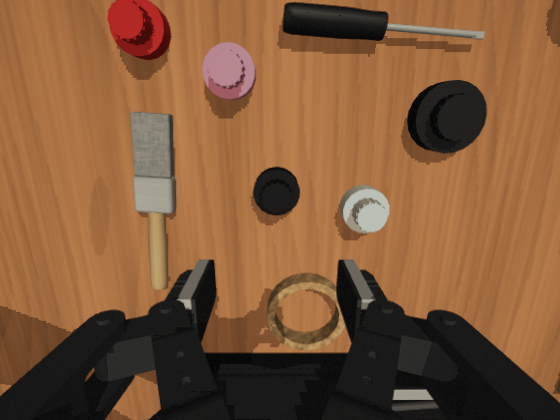

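The wrist view shows the small black cap centred near (276,191), with the white one at (367,210) and the wide one at (448,116). I'll refine with the outline.

```bash
python3 - <<'E'
from h import *
im=cv2.imread("pics/w1.png");c=dict(np.load("w1.npz"))
x0,y0=235,150;s=im[y0:235,x0:320]
m=(s.max(2)<60).astype(np.uint8);k,l,st,ce=cv2.connectedComponentsWithStats(m);i=1+np.argmax(st[1:,4])
print(st[i],ce[i]+[x0,y0])
a=np.linspace(0,2*np.pi,60);
def sil(x,y):
    P=[]
    for r,z in((.025,0),(.025,.021),(.015,.043)):
        P+= [[x+r*np.cos(t),y+r*np.sin(t),z] for t in a]
    h=cv2.convexHull(proj("wrist",P,c).astype(np.float32))[:,0];return h
h=sil(.469,-.179);M=cv2.moments(h);print("pred",M['m10']/M['m00'],M['m01']/M['m00'],h.min(0),h.max(0))
u=ce[i]+[x0,y0];print(onz("wrist",u,.0165,c),onz("wrist",(M['m10']/M['m00'],M['m01']/M['m00']),.0165,c))
g=cv2.convertScaleAbs(s,alpha=4);cv2.imwrite("pics/w1c.png",cv2.resize(g,None,fx=6,fy=6))
E
```

```text
[  19   17   45   48 1706] [276.07268464 190.92731536]
pred 276.02098995905044 187.84574638853888 [252.4073  163.12575] [299.6272  212.17995]
[ 0.46906155 -0.181478    0.0165    ] [ 0.46900535 -0.17809386  0.0165    ]
```

View pics/w1c.png

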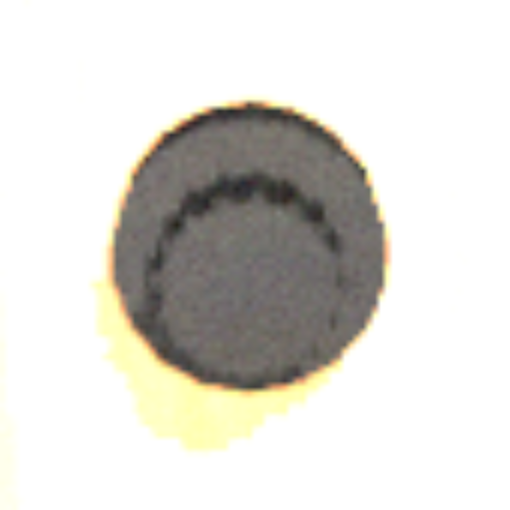

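The close view puts the cap axis at about (0.469, -0.182). The grip top at (276.7,198.6) agrees with this, so I descend and grip.

```bash
python3 -m jog '[{"offset":[-0.003,0,0.05],"yaw":0},{"offset":[-0.003,0,0.1],"yaw":0},{"offset":[-0.003,0,0.14],"yaw":0},{"offset":[-0.003,0,0.165],"yaw":0},{"offset":[-0.003,0,0.176],"yaw":0}]' && python3 -m jog '[{"offset":[0,0,0],"yaw":0},{"offset":[0,0,0],"yaw":0},{"offset":[0,0,0],"yaw":0},{"offset":[0,0,0],"yaw":0},{"offset":[0,0,0],"yaw":0}]' 1; python3 -c "
from h import *
rel([.469,-.182,.021],90)"
```

```text
time_s: 2.02
eef_pos: [0.4671, -0.1835, 0.023]
eef_rot: [-179.8, -0.1, 89.7]
force: [0.4, -0.3, -0.3]
opening: 0.0595
time_s: 2.65
eef_pos: [0.4679, -0.1841, 0.0245]
eef_rot: [-179.9, -0.0, 89.7]
force: [-1.0, -1.9, 6.6]
opening: 0.0276
t 2.65 pos [ 0.4679 -0.1841  0.0245] rot [-1.7995e+02 -4.0000e-02  8.9710e+01] F [-0.98 -1.88  6.56] open 0.0276
offset [0.0021 0.0011 0.0035] yaw -0.005
```

```bash
python3 -m jog '[{"offset":[0,0,-0.03],"yaw":0},{"offset":[0,0,-0.08],"yaw":0},{"offset":[0,0,-0.13],"yaw":0},{"offset":[0,0,-0.18],"yaw":0},{"offset":[0,0,-0.23],"yaw":0}]'; python3 - <<'E'
from h import *
rel([.5355,.229,.26],90)
im,c=shot("wrist","pics/w2.png")
g=cv2.convertScaleAbs(cv2.imread("pics/w2.png"),alpha=2);cv2.imwrite("pics/w2b.png",g[200:,100:460])
s=manip.sense()["eef_pos"];print(proj("wrist",[s,s+[0,0,.0185]],c))
E
```

```text
time_s: 3.28
eef_pos: [0.468, -0.1839, 0.2559]
eef_rot: [-179.9, -0.1, 89.7]
force: [1.1, 0.2, -0.6]
opening: 0.0279
t 3.27 pos [ 0.468  -0.1839  0.2559] rot [-1.7995e+02 -6.0000e-02  8.9740e+01] F [ 1.12  0.17 -0.63] open 0.0279
offset [ 0.4132  0.0656 -0.0037] yaw -0.005
[[277.82988978 277.41725419]
 [278.04775141 298.62048376]]
```

View pics/w2b.png

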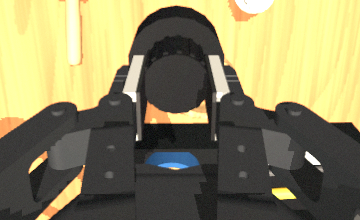

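The view shows the cap gripped level between the pads, with the grip top at about (276,285) and the skirt spanning x 233–319. Now the in-hand offset.

```bash
python3 - <<'E'
from h import *
c=manip.calibration("wrist");s=manip.sense()["eef_pos"]
print("grip top",onz("wrist",(276,285),s[2]+.0185,c)-s)
for z in(-.0035,): print("shoulder L/R",onz("wrist",(233,255),s[2]+z,c)-s,onz("wrist",(319,255),s[2]+z,c)-s)
print("shoulder far edge",onz("wrist",(276,208),s[2]-.0035,c)-s,"lower far edge",onz("wrist",(276,208),s[2]-.0245,c)-s)
im=cv2.imread("pics/w2.png");print((im[200:330,276].max(1)).tolist())
E
python3 -m jog '[{"offset":[0.05,0.008,0],"yaw":0},{"offset":[0.1,0.016,-0.004],"yaw":0},{"offset":[0.155,0.024,-0.008],"yaw":0},{"offset":[0.21,0.033,-0.012],"yaw":0},{"offset":[0.27,0.043,-0.016],"yaw":0}]'; python3 -c "
from h import *
rel([.5355,.229,.27],90)"
```

```text
grip top [0.0002532  0.00142047 0.0185    ]
shoulder L/R [-0.02168171  0.00613113 -0.0035    ] [ 0.02268696  0.0057817  -0.0035    ]
shoulder far edge [ 0.00056554  0.03125723 -0.0035    ] lower far edge [ 0.00073791  0.02499159 -0.0245    ]
[193, 193, 192, 192, 177, 120, 17, 17, 18, 17, 15, 19, 17, 14, 16, 18, 23, 30, 34, 34, 33, 29, 31, 34, 33, 34, 33, 30, 33, 33, 29, 31, 32, 29, 28, 25, 19, 20, 17, 16, 16, 14, 17, 18, 17, 16, 15, 16, 17, 16, 18, 20, 20, 21, 24, 30, 33, 30, 32, 32, 31, 32, 32, 33, 31, 30, 30, 32, 30, 31, 31, 32, 32, 32, 31, 31, 29, 31, 31, 31, 29, 32, 30, 30, 32, 32, 30, 31, 33, 30, 31, 32, 30, 31, 29, 30, 32, 29, 31, 31, 30, 30, 32, 31, 29, 30, 29, 32, 29, 30, 28, 30, 28, 103, 175, 194, 194, 194, 194, 194, 194, 193, 175, 110, 17, 18, 18, 16, 18, 14]
time_s: 3.95
eef_pos: [0.5133, 0.0871, 0.2791]
eef_rot: [179.5, 0.2, 89.7]
force: [1.0, -0.9, 0.6]
opening: 0.0279
t 3.95 pos [0.5133 0.0871 0.2791] rot [179.48   0.2   89.72] F [ 0.97 -0.92  0.63] open 0.0279
offset [0.142  0.0214 0.0088] yaw -0.005
```

The cap sits in the hand about 2 mm towards +y of the TCP, and x is within 0.5 mm. Now a close look at the neck from here.

```bash
python3 - <<'E'
from h import *
im,c=shot("wrist","pics/w3.png");np.savez("w3.npz",**{k:c[k] for k in c})
p=proj("wrist",[.5355,.229,.189],c)[0];print(p)
x,y=np.clip(p.astype(int)-60,0,[440,300])
print(x,y);cv2.imwrite("pics/w3c.png",cv2.resize(cv2.imread("pics/w3.png")[y:y+120,x:x+120],None,fx=5,fy=5,interpolation=cv2.INTER_CUBIC))
E
```

```text
[307.17875892   7.66604469]
247 0
```

View pics/w3c.png

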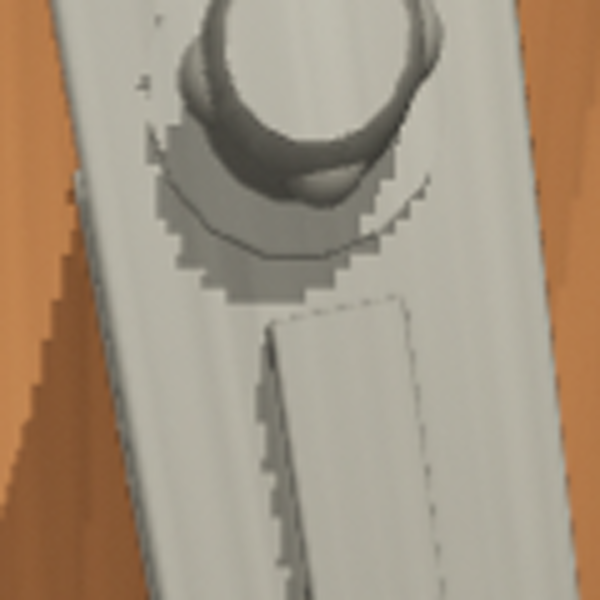

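The neck's top circle centre is at about (310.7, 9.4) against a predicted (307.2, 7.7), so the neck is near (0.537, 0.228). I go above it and descend.

```bash
python3 - <<'E'
from h import *
c=dict(np.load("w3.npz"));print(onz("wrist",(310.7,9.4),.189,c));rel([.537,.2265,.25],90)
E
python3 -m jog '[{"offset":[0.05,0.008,0],"yaw":0},{"offset":[0.1,0.016,0.005],"yaw":0},{"offset":[0.139,0.023,0.015],"yaw":0},{"offset":[0.139,0.023,0.029],"yaw":0},{"offset":[0.139,0.023,0.029],"yaw":0}]'; python3 -c "
from h import *
rel([.537,.2265,.196],90)
for n in('scene',): shot(n,'pics/s2.png')
im=cv2.imread('pics/s2.png')[90:190,260:400];cv2.imwrite('pics/s2c.png',cv2.resize(im,None,fx=5,fy=5,interpolation=cv2.INTER_CUBIC))
"
```

```text
[0.53783084 0.22800543 0.189     ]
t 4.0 pos [0.5135 0.0942 0.2789] rot [ 1.795e+02 -9.000e-02  9.013e+01] F [-4.64  4.64 -2.11] open 0.0279
offset [0.1322 0.0236 0.0294] yaw 0.002
time_s: 4.62
eef_pos: [0.5358, 0.2328, 0.2482]
eef_rot: [179.7, 0.0, 90.1]
force: [-0.0, -0.3, -0.6]
opening: 0.028
t 4.62 pos [0.5358 0.2328 0.2482] rot [179.7    0.    90.14] F [-0.03 -0.26 -0.56] open 0.028
offset [-0.0063  0.0009  0.0522] yaw 0.002
```

View pics/s2c.png

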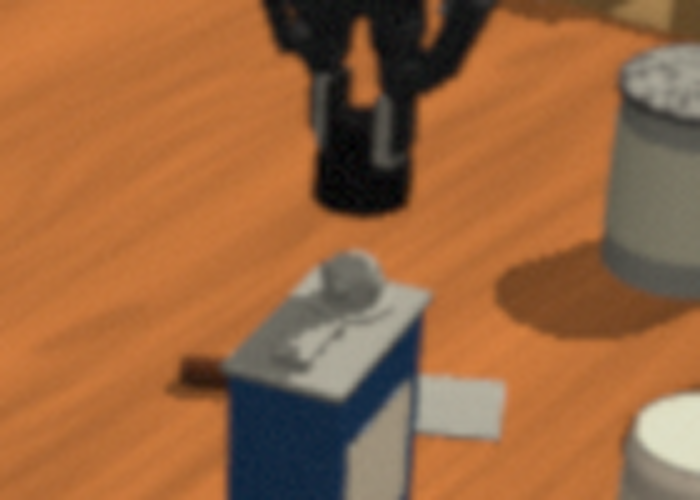

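The cap is upright in the hand above the neck, which is at crop (350,275). I correct laterally and lower it to just above the neck.

```bash
python3 -m jog '[{"offset":[-0.003,0.001,0.0],"yaw":0},{"offset":[-0.006,0.001,0.01],"yaw":0},{"offset":[-0.006,0.001,0.02],"yaw":0},{"offset":[-0.006,0.001,0.03],"yaw":0},{"offset":[-0.006,0.001,0.03],"yaw":0}]'; python3 -m jog '[{"offset":[0,0,0],"yaw":0},{"offset":[0,0,0],"yaw":0},{"offset":[0,0,0],"yaw":0},{"offset":[0,0,0],"yaw":0},{"offset":[0,0,0],"yaw":0}]'; python3 - <<'E'
from h import *
rel([.537,.2265,.196],90)
ims=[]
for n in("scene","top"):
    im,c=shot(n,f"pics/{n}3.png");p=proj(n,[.537,.2285,.2],c)[0].astype(int)
    ims.append(cv2.resize(cv2.imread(f"pics/{n}3.png")[p[1]-30:p[1]+30,p[0]-30:p[0]+30],(390,390),interpolation=cv2.INTER_CUBIC))
cv2.imwrite("pics/c3.png",np.hstack(ims))
E
```

```text
time_s: 5.3
eef_pos: [0.5368, 0.2262, 0.2178]
eef_rot: [179.7, 0.0, 90.1]
force: [0.4, 0.5, -0.5]
opening: 0.0281
time_s: 5.92
eef_pos: [0.5369, 0.2263, 0.218]
eef_rot: [179.7, 0.0, 90.1]
force: [-0.2, 0.1, -0.2]
opening: 0.0276
t 5.92 pos [0.5369 0.2263 0.218 ] rot [179.72   0.    90.1 ] F [-0.16  0.1  -0.24] open 0.0276
offset [0.0002 0.     0.022 ] yaw 0.002
```

View pics/c3.png

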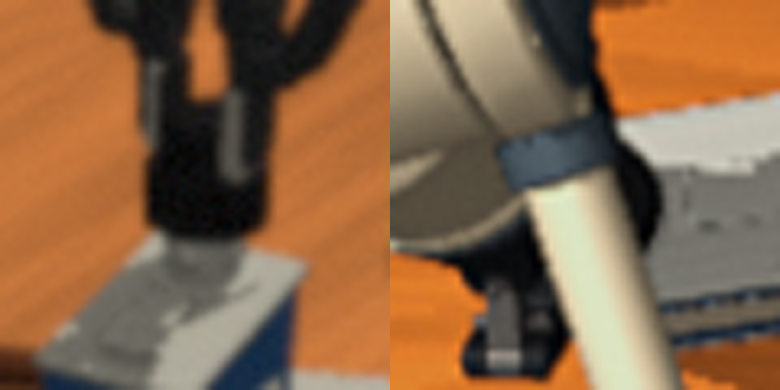

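In the scene view the cap (x≈207) is centred over the neck (x≈205). I press down in steps and watch the force.

```bash
python3 -m jog '[{"offset":[0,0,0.002],"yaw":0},{"offset":[0,0,0.004],"yaw":0},{"offset":[0,0,0.006],"yaw":0},{"offset":[0,0,0.006],"yaw":0},{"offset":[0,0,0.006],"yaw":0}]';  python3 -m jog '[{"offset":[0,0,0.001],"yaw":0},{"offset":[0,0,0.002],"yaw":0},{"offset":[0,0,0.003],"yaw":0},{"offset":[0,0,0.004],"yaw":0},{"offset":[0,0,0.004],"yaw":0}]'
```

```text
time_s: 6.65
eef_pos: [0.5369, 0.2263, 0.2119]
eef_rot: [179.7, 0.0, 90.1]
force: [-0.7, 0.7, -0.7]
opening: 0.0276
time_s: 7.28
eef_pos: [0.5368, 0.2263, 0.2078]
eef_rot: [179.7, 0.0, 90.1]
force: [-0.1, -0.6, 0.4]
opening: 0.0278
```

```bash
python3 -m jog '[{"offset":[0,0,0.0005],"yaw":0},{"offset":[0,0,0.001],"yaw":0},{"offset":[0,0,0.0015],"yaw":0},{"offset":[0,0,0.002],"yaw":0},{"offset":[0,0,0.002],"yaw":0}]';  python3 -m jog '[{"offset":[0,0,0.0005],"yaw":0},{"offset":[0,0,0.001],"yaw":0},{"offset":[0,0,0.0015],"yaw":0},{"offset":[0,0,0.002],"yaw":0},{"offset":[0,0,0.002],"yaw":0}]'
```

```text
time_s: 7.9
eef_pos: [0.5369, 0.2264, 0.2069]
eef_rot: [179.7, -0.0, 90.1]
force: [-0.7, 0.2, 5.8]
opening: 0.0277
time_s: 8.52
eef_pos: [0.5369, 0.2265, 0.2066]
eef_rot: [179.6, -0.1, 90.1]
force: [-3.2, -0.6, 9.4]
opening: 0.0278
```

The bead is resisting at about 9 N. I push on.

```bash
python3 -m jog '[{"offset":[0,0,0.002],"yaw":0},{"offset":[0,0,0.0025],"yaw":0},{"offset":[0,0,0.003],"yaw":0},{"offset":[0,0,0.0035],"yaw":0},{"offset":[0,0,0.004],"yaw":0}]'
```

```text
time_s: 9.15
eef_pos: [0.5372, 0.2266, 0.2043]
eef_rot: [179.5, -0.1, 90.1]
force: [-2.0, -0.8, 5.2]
opening: 0.0277
```

```bash
python3 -m jog '[{"offset":[0,0,0.002],"yaw":0},{"offset":[0,0,0.003],"yaw":0},{"offset":[0,0,0.004],"yaw":0},{"offset":[0,0,0.005],"yaw":0},{"offset":[0,0,0.005],"yaw":0}]';python3 -m jog '[{"offset":[0,0,0.001],"yaw":0},{"offset":[0,0,0.002],"yaw":0},{"offset":[0,0,0.003],"yaw":0},{"offset":[0,0,0.003],"yaw":0},{"offset":[0,0,0.003],"yaw":0}]'
```

```text
time_s: 9.78
eef_pos: [0.537, 0.2264, 0.198]
eef_rot: [179.6, -0.1, 90.1]
force: [0.2, -0.1, -5.4]
opening: 0.0282
time_s: 10.4
eef_pos: [0.5373, 0.2265, 0.196]
eef_rot: [179.5, -0.1, 90.1]
force: [-0.5, 0.2, 5.5]
opening: 0.0279
```

It snapped in: the force turned to a pull, then there was a firm stop at z = 0.196, the expected home height. Now I press on.

```bash
python3 -m jog '[{"offset":[0,0,0.001],"yaw":0},{"offset":[0,0,0.002],"yaw":0},{"offset":[0,0,0.003],"yaw":0},{"offset":[0,0,0.003],"yaw":0},{"offset":[0,0,0.003],"yaw":0}]'
```

```text
time_s: 11.02
eef_pos: [0.5373, 0.2265, 0.196]
eef_rot: [179.3, -0.2, 90.1]
force: [-5.0, -1.0, 12.0]
opening: 0.0276
```

```bash
python3 - <<'E'
from h import *
shot("scene","pics/s4.png")
im=cv2.imread("pics/s4.png")[110:210,270:390];cv2.imwrite("pics/s4c.png",cv2.resize(im,None,fx=5,fy=5,interpolation=cv2.INTER_CUBIC))
shot("scene","pics/s5.png");shot("scene","pics/s5.png");rel([.537,.2265,.196])
E
```

```text
t 11.18 pos [0.5373 0.2266 0.196 ] rot [ 1.7931e+02 -1.5000e-01  9.0110e+01] F [-3.68 -1.44 12.11] open 0.0277
offset [-0.0001 -0.0003 -0.    ]
```

View pics/s4c.png

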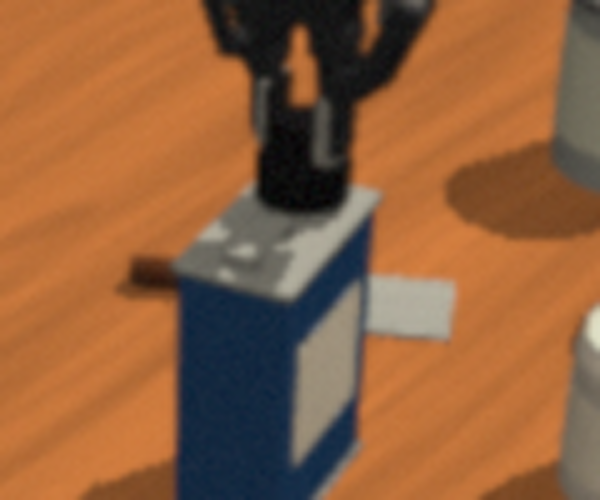

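The cap sits level and low on the tin's top, with its skirt covering the neck at crop (302,180). The force is steady at 12 N, so I hand in.

```bash
python3 -c "
from station import manip
print(manip.finish_job())"
```

```text
the job is handed in; nothing more can be done
None
```

The small black cap is on the neck of the solvent tin, fully home, and I handed the job in at about 11.2 s with the gripper still holding it and pressing down.

- **Click:** resistance rose to about 9 N at the bead. It then dropped and turned into a pull of about 5 N as the cap snapped in.
- **Seating:** the cap came to a hard stop at TCP z = 0.196, which is the home height I had worked out. It did not move when I raised the push from 5.5 N to 12 N.
- **Last state:** the downward push was steady at about 12 N, with a side force of about 4 N. The last scene picture shows the cap sitting level and covering the neck.
- **Opening reading:** the fingers read about 28 mm on the 30 mm grip. The cap did not appear to slip.
- **Other objects:** the arm touched nothing else that I know of. I did not take a final full-table picture check of the wider cap and the other objects.

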